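# Push a carton down the packing lane

## Robot

A 7-joint arm with a two-finger parallel gripper is mounted at the origin on a cart in front of the work surface, level with it; the furniture and walls round the work are solid. World frame = base frame: x ahead of the robot, y to its left, z up, the work surface at z = 0. Lengths are in mm, angles in degrees, forces in N, time in s.
With the tool pointing down it reaches from about 350 to 900 mm from the base axis. Payload 8.1 kg.
Tool frame: the origin (TCP) lies at the very end of the fingers, on their centre line; the grasp point (between the pads) lies 19 mm behind it; z points along the fingers, x is the direction in which the jaws open and shut, and the axes are right-handed (so a half turn about z gives the same grasp; the last joint's range is limited). The gripper opens to 92 mm and grips with 3 to 60 N. Pads are 19 mm wide; open, the fingers measure 130 mm over their backs; the gripper's body (75 mm by 190 mm) begins 47 mm behind the grasp point.
Start: joints at [-79.504, 24.895, 1.432, 90.138, -0.665, 64.973, -4.303], TCP at [176.23, 599.654, 226.742] pointing down, gripper open.
Joint ranges: [-149.89, 149.89], [-25.12, 119.58], [-72.63, 75.52], [4.76, 147.25], [-75.54, 255.54], [6.69, 114.76], [-157.13, 157.13]. Speed limits (degrees/s): [127.2, 127.2, 172.46, 172.46, 180, 180, 180].

## Interface

Orientations are given as [roll, pitch, yaw] about the fixed x, y, z axes, in that order (R = Rz(yaw) Ry(pitch) Rx(roll)).
In Python, from rig import r, set_gripper, solver, status, imaging, close_job gives the robot as it stands. Calls block until the motion is done:
- r.move_to(position, orientation): joint-space move of the TCP to a pose.
- r.move_l(position, orientation=None, speed=150, max_force=None): straight line of the TCP; orientation=None keeps the orientation; speed is the mean speed in mm/s. With max_force (N) it stops when the force on the tool has changed by that much, and returns True; else False.
- r.move_j(angles): joint-space move.
- set_gripper(opening, force=None): finger opening in mm; force is the grip in N (None keeps the last); returns when the fingers have stopped.
- r.hold(seconds).
- solver.solve_ik(position, orientation): joint angles nearest the present ones, or None.
- status.observe(): the state.
- imaging.capture(name): name is "scene" or "top"; returns a dict with "image" (400x640x3 uint8, blue, green, red), "depth" (400x640 float32, mm along the optical axis (not along the pixel's ray), 0 where there is no reading), "fx", "fy", "cx", "cy" (pixels), "position" and "attitude" of the camera in the world. Camera axes: x right, y down, z forward; pixel columns grow to the right and rows downward; lengths in mm; the calibration is good to about 2 mm. A picture is of the moment at which its call begins.
A pose or a line that the arm cannot do raises r.Unreachable and nothing moves.
- close_job(): hands the job in, once; it reports no verdict.
The state is a dict: "time": time; "qpos": joint angles; "qd": joint speeds; "tau": joint torques, N m; "position": TCP position; "orientation": TCP orientation; "wrist_force": force on the tool from outside, world axes, zero at the start; "torque": the same for the moment, N m; "width": finger opening in mm.
Only numpy, scipy, OpenCV 4.12 (cv2) and the standard library are available. Lean on these libraries where they do the work, as an engineer would, in place of code of your own. Each camera call takes 0.05 s, during which the arm holds its last target.

## Task

Push the cardboard carton over the table until it is lined up with the mouth of the packing lane, then push it straight down between the two guide rails, without the carton touching the lane's metalwork, until its leading edge lies on the green band. Only push it along with the fingers, never lift or tip it, leave the things around it where they are, and finish with the carton standing still and straight in the lane.

Things in the scene. Friction and masses are not known exactly. Their poses are not given: they have to be found in the camera images.
- carton: closed cardboard carton, 90 mm along its x, 100 mm along its y, 80 mm tall, 0.25 to 0.5 kg, loose; origin at the centre of its underside. Starts left or right of the space before the lane's mouth, turned up to 0.3 rad from the lane's direction (its +x points roughly down the lane). Slides flat on the table and stays where the push stops
- lane: packing lane fixed to the table: two straight aluminium guide rails with black rounded noses at the mouth, 200 mm long, 10 mm thick, 28 mm tall, 124 mm apart inside (12 mm clear each side of the carton), far end open; the steel sheet between them forms no step. Low feet reach 34 mm out from each rail's inner face. Origin: table level, middle of the mouth; +x down the lane, +y left
- band (a point): middle of the flat green band across the lane's floor, 140 mm down the lane from the mouth, 30 mm long along the lane; the carton's centre belongs 45 mm short of it. Outside each rail beside it stands a black photo-eye, up to 53 mm tall, its outer face 24 mm out from the rail's inner face
- label_roll: roll of blank white paper labels lying flat, 82 mm across, 38 mm tall; loose bystander on the other side of the lane's mouth from the carton; origin at the centre of its underside
- bottle_10: filled amber glass bottle with black cap, 77 mm across, 222 mm tall; loose bystander at the back left; origin at the centre of its underside
- bottle_12: filled amber glass bottle with black cap, 77 mm across, 222 mm tall; loose bystander at the back right; origin at the centre of its underside
- tape_roll: roll of tan tape lying flat, 98 mm across, 25 mm tall; loose bystander to the left; origin at the centre of its underside
- cap_90: black ribbed bottle cap, 33 mm across, 19 mm tall; loose bystander to the right; origin at the centre of its underside
- cap_key: red plastic ring key, 53 x 180 x 14 mm, lying flat; loose bystander far to the left; origin at the centre of its underside
- thermometer: white probe thermometer, 22 x 183 x 17 mm, lying flat; loose bystander far to the right; origin at the centre of its underside
Mind the look-alikes: they are no part of the job. What is shaped like the carton but blue is not meant.

How it is judged:
By the outcome, as a careful person would: the job done as asked, in the order asked, and still so for the second after the job is handed in, with the robot touching nothing.
It also fails if it takes over 54 s, if anything falls off the work surface, if the arm or the gripper's body presses on something with over 40 N, if the wrist force passes 120 N, or if a joint passes its speed limit or range.

## Working session

There is one attempt and no reset: what is moved stays moved. The work goes in short steps, each a Python script; the robot and the scene stay as the last script left them, time stands still between calls to the robot, and variables do not carry over. Pictures are saved under pics/ and viewed, and the job is handed in when it is done.

```bash
ls; mkdir -p pics; python3 - <<'E'
from rig import imaging,status
import cv2,numpy as np,pickle
print(status.observe())
for n in("scene","top"):
    c=imaging.capture(n); cv2.imwrite(f"pics/{n}0.png",c["image"]); pickle.dump(c,open(f"/tmp/{n}0.pkl","wb"))
    print(n,{k:v for k,v in c.items() if k not in("image","depth")})
E
```

```text
pics
{'time': 0.0, 'qpos': array([-79.50429062,  24.93469601,   1.43068411,  90.18857496,
        -0.66381079,  64.97290098,  -4.30293387]), 'qd': array([ 0.01441253, -0.12990655,  0.00760024, -0.02053019,  0.01243819,
        0.05322307, -0.02300748]), 'tau': array([-5.47272248e-04, -6.67822838e+01,  9.84715708e-01, -3.14466798e+01,
       -6.07392867e-02,  4.25466523e-02,  1.62010824e-04]), 'position': array([176.10952457, 599.15061256, 225.96753073]), 'orientation': array([1.79991361e+02, 8.74537662e-02, 7.36222167e+01]), 'wrist_force': array([-0.90718327,  0.26799881, -1.03412697]), 'torque': array([-0.02020079, -0.00899458,  0.01010314]), 'width': 91.89296348024479}
scene {'fx': 489.6652467338058, 'fy': 489.6652467338058, 'cx': 319.04807004221493, 'cy': 197.68741846643178, 'position': array([ -165.5215547 , -1147.37145159,   913.23012567]), 'attitude': array([-123.26402375,   -0.35436299,  -31.20281119])}
top {'fx': 374.6943921794972, 'fy': 374.6943921794972, 'cx': 325.40152684303354, 'cy': 201.00245752842855, 'position': array([ 354.14688895,    4.41871232, 1266.48586466]), 'attitude': array([-169.82174349,    0.82978596,  -89.77637276])}
```

View pics/top0.png

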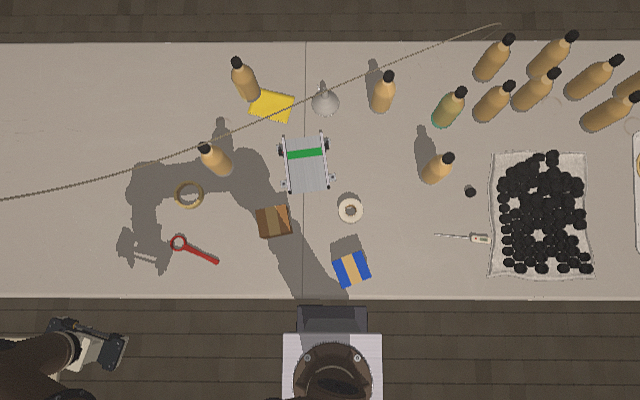

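View pics/scene0.png

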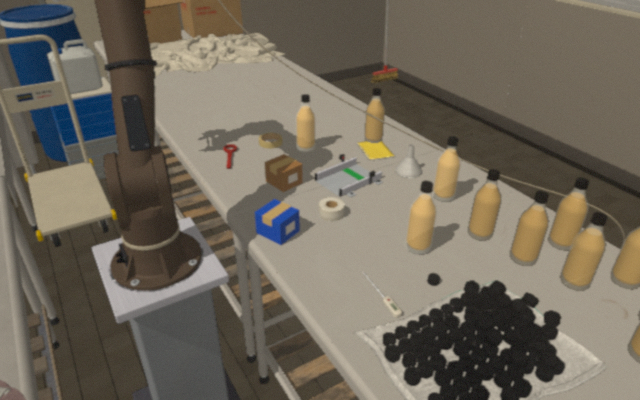

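Candidates: the brown carton at top (273,222) / scene (283,172), and the blue carton look-alike at top (351,268) / scene (278,222). By the description I choose the brown one. The lane is at top (305,165) with its green band at (305,154), and the label roll is at (350,210). Next, a close crop to check.

```bash
cat > h.py <<'E'
import numpy as np,cv2
from scipy.spatial.transform import Rotation as Ro
def ray(c,px,z):
    px=np.atleast_2d(np.asarray(px,float))
    d=np.c_[(px[:,0]-c["cx"])/c["fx"],(px[:,1]-c["cy"])/c["fy"],np.ones(len(px))]
    d=d@Ro.from_euler("xyz",c["attitude"],degrees=True).as_matrix().T
    p=np.asarray(c["position"]); z=np.broadcast_to(z,len(px))
    return p+d*((z-p[2])/d[:,2])[:,None]
def proj(c,P):
    q=(np.atleast_2d(P)-c["position"])@Ro.from_euler("xyz",c["attitude"],degrees=True).as_matrix()
    return np.c_[q[:,0]/q[:,2]*c["fx"]+c["cx"],q[:,1]/q[:,2]*c["fy"]+c["cy"]]
def cloud(c):
    v,u=np.mgrid[:400,:640]; Z=c["depth"]
    q=np.stack([(u-c["cx"])/c["fx"]*Z,(v-c["cy"])/c["fy"]*Z,Z],-1)
    return q@Ro.from_euler("xyz",c["attitude"],degrees=True).as_matrix().T+c["position"]
E
python3 - <<'E'
import pickle,cv2,numpy as np
from h import *
t=pickle.load(open("/tmp/top0.pkl","rb"));s=pickle.load(open("/tmp/scene0.pkl","rb"))
a=cv2.resize(t["image"][125:295,230:380],None,fx=5,fy=5,interpolation=2)[:,:]
a=cv2.resize(t["image"][120:240,240:380],None,fx=5,fy=5,interpolation=cv2.INTER_CUBIC)
b=cv2.resize(s["image"][140:220,255:395],None,fx=5,fy=5,interpolation=cv2.INTER_CUBIC)
cv2.imwrite("pics/ct.png",a);cv2.imwrite("pics/cs.png",b)
C=cloud(t)
for p in [(273,210),(273,222),(305,165),(350,203),(213,160),(190,195),(400,280),(283,185)]:print(p,C[p[1],p[0]].round(1))
E
```

```text
(273, 210) [537.6 190.6  79.9]
(273, 222) [498.7 189.4  80.6]
(305, 165) [708.   95.2   4.7]
(350, 203) [567.3 -58.5  42. ]
(213, 160) [680.8 367.8 158.6]
(190, 195) [601.2 491.1   4.1]
(400, 280) [ 3.169e+02 -2.236e+02 -3.000e-01]
(283, 185) [635.2 169.4  11. ]
```

View pics/ct.png

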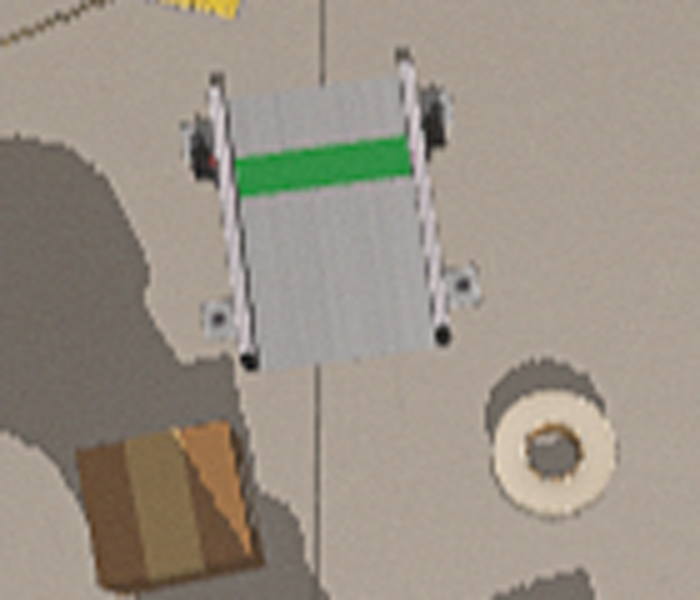

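View pics/cs.png

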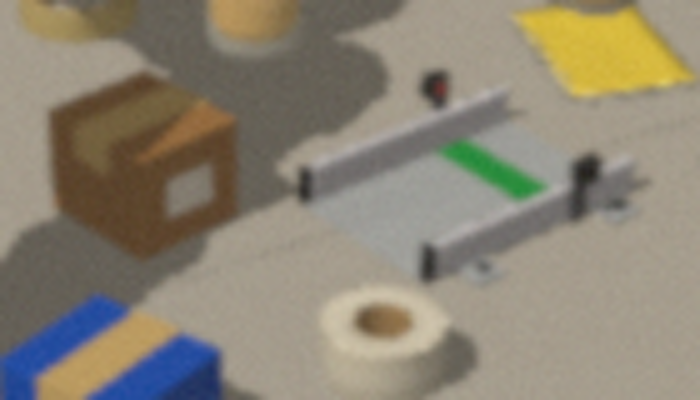

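The crop confirms it: a brown carton with a tape strip, left of the lane mouth. Next I measure the carton and the lane.

```bash
cat >> h.py <<'E'
def rectpose(P,ref):
    (cx,cy),(w,h),a=cv2.minAreaRect(P.astype(np.float32))
    a=(a-ref+45)%90-45+ref
    return cx,cy,w,h,a
def carton(c,near,rad=110,ref=0):
    C=cloud(c); im=c["image"].astype(int)
    m=(C[...,2]>72)&(C[...,2]<88)&(np.hypot(C[...,0]-near[0],C[...,1]-near[1])<rad)&(im[...,2]-im[...,0]>25)
    m=m.astype(np.uint8); n,l,s,_=cv2.connectedComponentsWithStats(m)
    k=1+np.argmax(s[1:,4]); m=(l==k).astype(np.uint8)
    cn=max(cv2.findContours(m,0,1)[0],key=cv2.contourArea)[:,0,:]
    P=ray(c,cn,80.)[:,:2]
    return rectpose(P,ref),m
E
python3 - <<'E'
import pickle
from h import *
for n in("top","scene"):
    c=pickle.load(open(f"/tmp/{n}0.pkl","rb"));im=c["image"].astype(int)
    print(n,"carton",np.round(carton(c,(515,190))[0],1))
    g=((im[...,1]-im[...,2]>40)&(im[...,1]-im[...,0]>25)).astype(np.uint8)
    k,l,s,_=cv2.connectedComponentsWithStats(g)
    for i in range(1,k):
        if s[i,4]>60:
            P=ray(c,np.argwhere(l==i)[:,::-1],0.5)[:,:2]
            print(" green",s[i],P.mean(0).round(1),np.round(rectpose(P,0),1))
    C=cloud(c)
    d=np.hypot(C[...,0]-690,C[...,1]-100)<170
    dk=d&(im.max(-1)<60)
    k,l,s,ce=cv2.connectedComponentsWithStats(dk.astype(np.uint8))
    for i in range(1,k):
        if s[i,4]>5: print(" dark",s[i,4],ce[i].round(1),ray(c,ce[i],28.)[0].round(1),C[l==i][:,2].round(0).max())
    br=d&(im.min(-1)>175)
    k,l,s,ce=cv2.connectedComponentsWithStats(br.astype(np.uint8))
    for i in range(1,k):
        if s[i,4]>20:
            P=ray(c,np.argwhere(l==i)[:,::-1],28.)[:,:2]; v=cv2.fitLine(P.astype(np.float32),cv2.DIST_HUBER,0,.01,.01).ravel()
            print(" bright",s[i],P.mean(0).round(1),np.degrees(np.arctan(v[1]/v[0])),P.min(0).round(),P.max(0).round())
E
```

```text
top carton [502.9 191.1  92.1 100.6  12. ]
 green [287 147  35  13 274] [753.5  99.4] [753.5  99.4  28.8 121.8   8.1]
 dark 24 [326.2 145.5] [770.9  21.2  28. ] 58.0
 dark 20 [280.  151.6] [749.  180.4  28. ] 60.0
 dark 7 [328.  186.7] [625.5  14.6  28. ] 31.0
 dark 7 [289.3 191.9] [607.7 145.4  28. ] 34.0
 bright [320 133  10  52 105] [728.3  27.7] 7.742533 [635.  11.] [816.  43.]
 bright [282 138   8  52 105] [711.2 160.8] 7.8615713 [618. 147.] [798. 175.]
scene carton [502.8 183.4 101.6 114.8  12.1]
 green [343 168  21  12 102] [751.3 115.2] [751.  115.7  29.2  91.3   7. ]
 dark 13 [371.8 173.9] [780.2  40.2  28. ] 55.0
```

Lane: yaw about 7.9°, mouth about (614.8, 79.8). Its band, rails and noses agree to about 1 mm. Carton: (502.9, 191.1), yaw 12.0°. I'll push from its left face with two fingers, turning it into the lane's direction on the way.

```bash
cat >> h.py <<'E'
LY=7.9; M=np.array([614.8,79.8])
def rot(a): a=np.radians(a); return np.array([[np.cos(a),-np.sin(a)],[np.sin(a),np.cos(a)]])
def L2W(a,l,z): return [*(M+rot(LY)@[a,l]),z]
def W2L(p): return rot(-LY)@(np.asarray(p[:2])-M)
E
python3 - <<'E'
from rig import r,solver
from h import *
p=np.array([502.9,191.1]);y=12.0
print(W2L(p))
for yy in(12,-168):
  for z in (160,28):
    q=solver.solve_ik([*(p+rot(y)@[0,85]),z],[180,0,yy]); print(yy,z,None if q is None else np.round(q,0))
  q=solver.solve_ik(L2W(W2L(p)[0],59.5,28),[180,0,yy-4]);print(None if q is None else np.round(q,0))
for yy in(LY+90,LY-90):
  for a in(-180,40.5):
    q=solver.solve_ik(L2W(a,0,28),[180,0,yy]);print(yy,a,None if q is None else np.round(q,0))
E
```

```text
[-95.54043096 125.62374796]
12 160 [-52.  23.  23. 106. -11.  53. -12.]
12 28 [-48.  34.  19. 112. -17.  37.  -6.]
[-38.  32.  25. 117. -23.  36.  11.]
-168 160 [-24.  23. -15. 104.   7.  54. 150.]
-168 28 [-22.  34. -18. 110.  16.  39. 142.]
[-10.  31. -13. 114.  12.  36. 157.]
97.9 -180 [-22.  25.  10. 128. -10.  28.  94.]
97.9 40.5 [-17.  40.   8.  96.  -7.  45.  92.]
-82.1 -180 [-40.  29.  34. 129. -32.  31. -63.]
-82.1 40.5 [-38.  47.  43.  98. -39.  52. -61.]
```

```bash
python3 - <<'E'
from rig import r,set_gripper,status,imaging
from h import *
p=np.array([502.9,191.1]);y=12.0; n=rot(y)
set_gripper(40)
O=[180,0,y]
r.move_to([*(p+n@[0,90]),160],O)
r.move_l([*(p+n@[0,90]),28],O,speed=150)
hit=r.move_l([*(p+n@[0,56]),28],O,speed=40,max_force=1.5)
s=status.observe();print(hit,s["position"],(rot(-y)@(s["position"][:2]-p)),s["wrist_force"],s["time"],s["width"])
for nm in("top","scene"):
    c=imaging.capture(nm);cv2.imwrite(f"pics/{nm}1.png",c["image"])
E
```

```text
True [491.02281627 245.75535266  27.76792583] [-0.25415198 55.93040742] [-0.20622489  0.18567642  0.2236365 ] 4.5667 39.754703013408495
```

View pics/scene1.png

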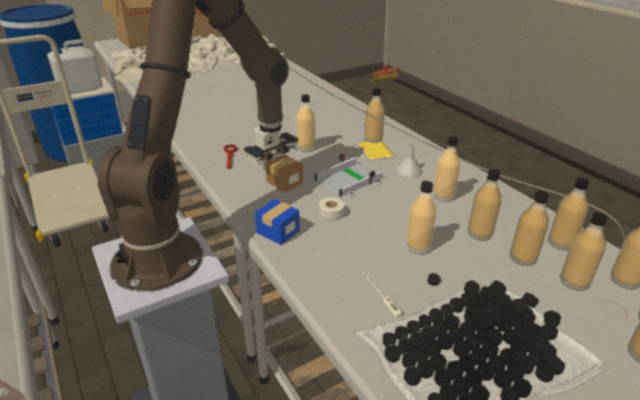

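View pics/top1.png

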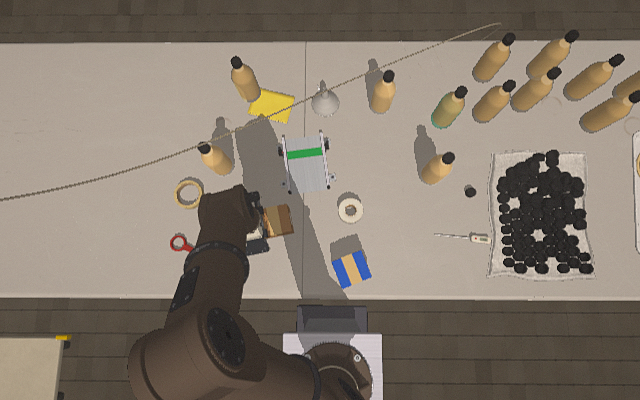

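```bash
python3 - <<'E'
from rig import r,set_gripper,status,imaging
from h import *
import pickle
r.move_l(L2W(-95.5,60,28),[180,0,LY],speed=55)
s=status.observe();print(W2L(s["position"]),s["orientation"],s["wrist_force"],s["time"])
r.move_l(L2W(-95.5,80,28),[180,0,LY],speed=80)
c=imaging.capture("top");cv2.imwrite("pics/top2.png",c["image"]);pickle.dump(c,open("/tmp/top2.pkl","wb"))
q,m=carton(c,L2W(-95,0,0),ref=8);print(np.round(q,1),W2L(q),m.sum(),s["time"])
a=cv2.resize(c["image"][120:260,220:380],None,fx=4,fy=4,interpolation=cv2.INTER_CUBIC);cv2.imwrite("pics/ct2.png",a)
E
```

```text
[-95.50555066  60.11921165] [1.79997887e+02 4.73110660e-04 7.91394676e+00] [-0.13540253  0.01619102  0.23773119] 7.0333
[520.9  67.1  92.   99.7   7.7] [-94.77914584   0.34200758] 859 7.0333
```

View pics/ct2.png

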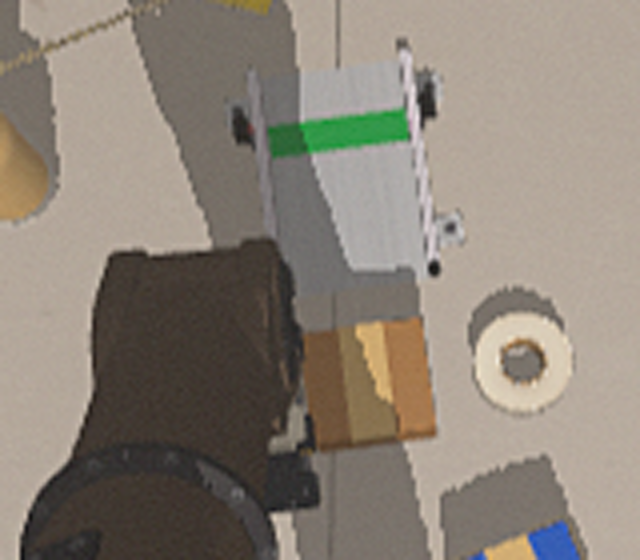

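The carton stands at lateral 0.3 mm, yaw within 0.2° of the lane. Before going behind it I check the blue box's clearance.

```bash
python3 - <<'E'
import pickle
from h import *
c=pickle.load(open("/tmp/top2.pkl","rb"));im=c["image"].astype(int);C=cloud(c)
m=(np.hypot(C[...,0]-390,C[...,1]+55)<100)&(C[...,2]>70)&(C[...,2]<90)
P=ray(c,np.argwhere(m)[:,::-1],80.)
q=cv2.minAreaRect(P[:,:2].astype(np.float32));print(q)
print([W2L(b).round() for b in cv2.boxPoints(q)])
from rig import solver
for y in (LY+90,LY-90):
  print(solver.solve_ik(L2W(-168,0,28),[180,0,y]))
E
```

```text
((350.6634521484375, -58.954803466796875), (90.25779724121094, 99.92310333251953), 21.773221969604492)
[array([-336.,  -63.]), array([-313., -160.]), array([-225., -139.]), array([-249.,  -42.])]
[ -8.2401831   26.1706719   -7.38505929 124.94284125   6.66461537
  29.24021551  77.20305297]
[-45.01074307  31.69901017  42.5163787  127.8293489  -39.25986125
  34.13393471 -55.07450895]
```

```bash
python3 - <<'E'
from rig import r,set_gripper,status,imaging
from h import *
import pickle
O=[180,0,LY+90]
r.move_l(L2W(-95.5,85,150),speed=200)
r.move_to(L2W(-170,0,150),O)
set_gripper(50)
r.move_l(L2W(-170,0,28),O,speed=150)
r.move_l(L2W(-110,0,28),O,speed=50)
s=status.observe();print(W2L(s["position"]),s["orientation"],s["time"],s["width"])
c=imaging.capture("top");cv2.imwrite("pics/top3.png",c["image"]);pickle.dump(c,open("/tmp/top3.pkl","wb"))
q,m=carton(c,L2W(-60,0,0),ref=8);print(np.round(q,1),W2L(q),m.sum())
a=cv2.resize(c["image"][120:260,220:380],None,fx=4,fy=4,interpolation=cv2.INTER_CUBIC);cv2.imwrite("pics/ct3.png",a)
c=imaging.capture("scene");cv2.imwrite("pics/cs3.png",cv2.resize(c["image"][100:240,220:420],None,fx=4,fy=4,interpolation=cv2.INTER_CUBIC));
E
```

```text
[-1.09745519e+02  2.41053566e-02] [ 1.79958598e+02 -2.73416137e-03  9.79022554e+01] 12.375 49.99247777814629Traceback (most recent call last):
  File "<stdin>", line 12, in <module>
  File "h.py", line 24, in carton
    k=1+np.argmax(s[1:,4]); m=(l==k).astype(np.uint8)
        ~~~~~~~~~^^^^^^^^^
    return _wrapfunc(a, 'argmax', axis=axis, out=out, **kwds)
    return bound(*args, **kwds)
ValueError: attempt to get argmax of an empty sequence
```

```bash
python3 - <<'E'
from rig import imaging
from h import *
import pickle
c=pickle.load(open("/tmp/top3.pkl","rb"));a=cv2.resize(c["image"][120:260,220:380],None,fx=3,fy=3)
c=imaging.capture("scene");b=cv2.resize(c["image"][130:220,240:400],None,fx=5,fy=5,interpolation=cv2.INTER_CUBIC)
cv2.imwrite("pics/ct3.png",a);cv2.imwrite("pics/cs3.png",b)
E
```

```text
(no output)
```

View pics/ct3.png

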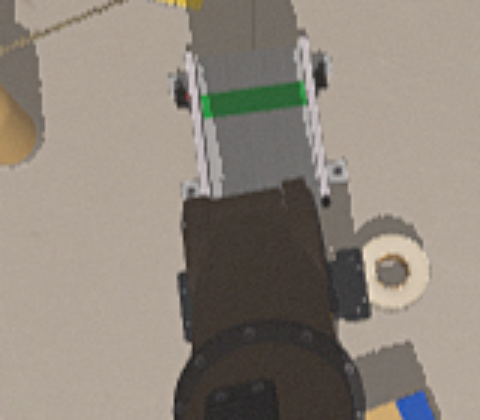

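View pics/cs3.png

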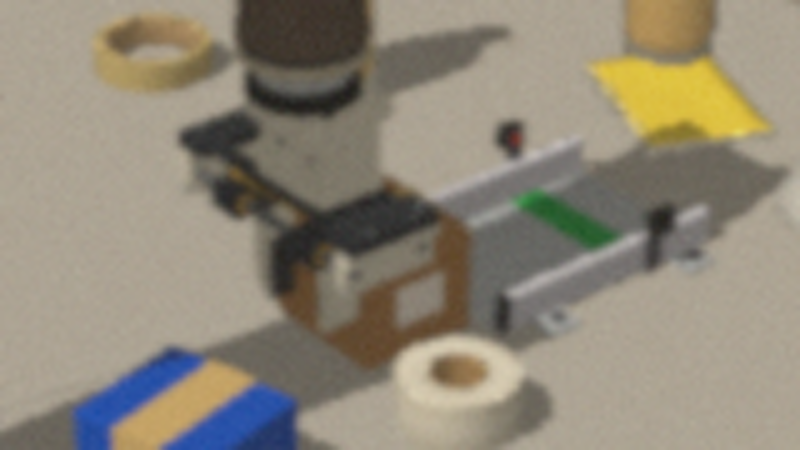

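The arm hides the carton from the top camera. There is time left, so I move aside and check before entering the lane.

```bash
python3 - <<'E'
from rig import r,imaging,status
from h import *
import pickle
O=[180,0,LY+90]
r.move_l(L2W(-130,0,28),O,speed=100)
r.move_l(L2W(-150,0,150),O,speed=200)
r.move_to(L2W(-170,210,170),O)
c=imaging.capture("top");pickle.dump(c,open("/tmp/top4.pkl","wb"))
cv2.imwrite("pics/ct4.png",cv2.resize(c["image"][120:260,220:380],None,fx=4,fy=4,interpolation=cv2.INTER_CUBIC))
print(status.observe()["time"])
q,m=carton(c,L2W(-55,0,0),ref=8);print(np.round(q,1),W2L(q),m.sum())
E
```

```text
14.5
[558.6  72.4  91.9 100.    7.8] [-56.68693934   0.38847588] 863
```

View pics/ct4.png

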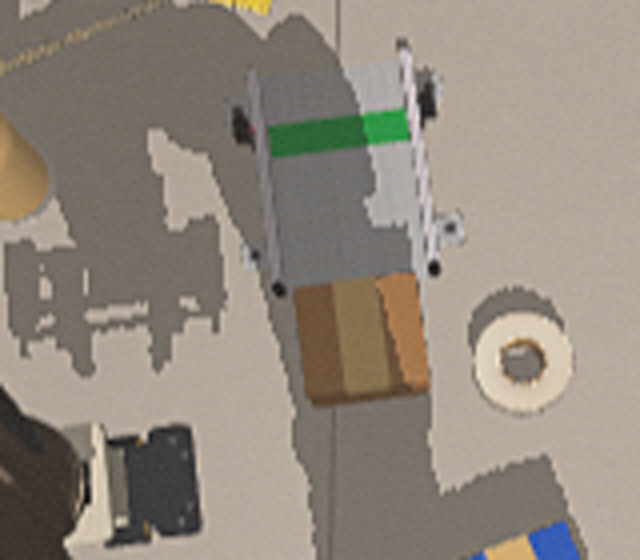

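Carton at lateral 0.4 mm, yaw 7.8° against the lane's 7.9°, with its front 10 mm before the mouth. I push it in.

```bash
python3 - <<'E'
from rig import r,imaging,status
from h import *
import pickle
O=[180,0,LY+90]
r.move_to(L2W(-150,0,150),O)
r.move_l(L2W(-130,0.2,28),O,speed=150)
r.move_l(L2W(41,0.2,28),O,speed=50)
s=status.observe();print(W2L(s["position"]),s["orientation"],s["wrist_force"],s["time"])
r.move_l(L2W(20,0,28),O,speed=60)
r.move_l(L2W(-20,0,170),O,speed=200)
r.move_to(L2W(-170,210,170),O)
c=imaging.capture("top");pickle.dump(c,open("/tmp/top5.pkl","wb"))
cv2.imwrite("pics/top5.png",c["image"])
cv2.imwrite("pics/ct5.png",cv2.resize(c["image"][120:260,220:380],None,fx=4,fy=4,interpolation=cv2.INTER_CUBIC))
d=imaging.capture("scene");cv2.imwrite("pics/cs5.png",cv2.resize(d["image"][120:240,230:430],None,fx=4,fy=4,interpolation=cv2.INTER_CUBIC))
print(status.observe()["time"])
q,m=carton(c,L2W(95,0,0),ref=8);print(np.round(q,1),W2L(q),m.sum())
E
```

```text
[40.92852689  0.2340961 ] [-1.79996451e+02 -1.21772214e-03  9.79023044e+01] [-1.48470721  0.16551447 -1.85848849] 19.9
22.4
[706.6  93.   94.3  99.8   7.4] [92.71114649  0.46613885] 812
```

View pics/ct5.png

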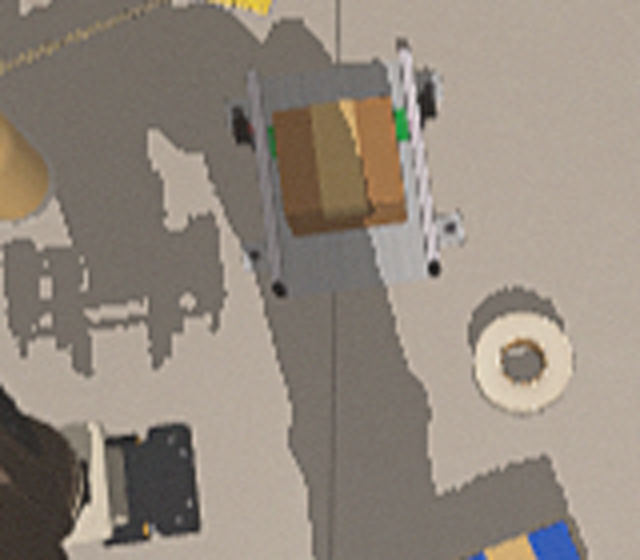

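View pics/cs5.png

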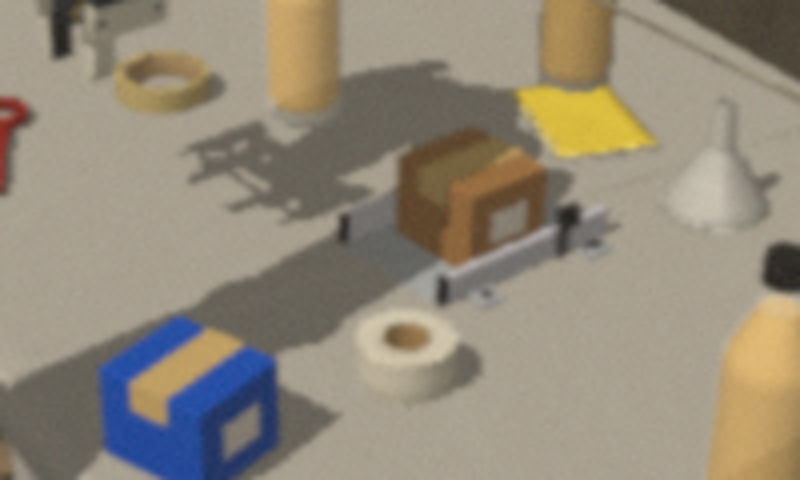

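The carton stands in the lane with gaps on both sides. Its leading edge is over the band (front at about 140 mm), and the label roll and blue box are where they were. I hand the job in.

```bash
python3 -c "
from rig import close_job,status
print(status.observe()['time'],close_job())"
```

```text
the job is handed in; nothing more can be done
22.4 None
```

The carton is in the lane with its leading edge on the green band, and the job was handed in at 22.4 s. I pushed it sideways about 125 mm with two fingers on its left face, turning it into the lane's direction. I then pushed it from behind straight down between the rails.

**Last checks:**
- **Position:** the last top picture puts the carton's centre 0.5 mm off the lane's middle line and its leading edge at about 140 mm, the middle of the band. Its yaw measures about 7.4°, against the lane's 7.9°. Clear gaps show on both sides.
- **Surroundings:** the label roll and the blue box are where they were. I judged the other bystanders only by eye, and they looked unmoved. The arm stood clear, touching nothing.

**Disagreements:**
- **Centre down the lane:** the picture gave 92.7 mm and the finger position implies about 95 mm. The picture's outline took in a few pixels of the carton's rear face. Either value leaves the leading edge well within the band.
- **First sideways position:** the scene camera put the carton about 8 mm off the top camera's value because its outline included the carton's sides. I used the top camera throughout.

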